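# Strip the lamp bracket off its service stand

### The job

Strip the service stand that is held by the red wing nut: take off the wing nut, then the brass spacer, then the blue bracket, strictly in that order, and put each one in the green tray before taking off the next. The wing nut is already unscrewed and lifts straight off. The bracket must end lying flat on the tray's floor the same way up as on the stand; the nut and spacer may lie any way in the tray.

Things in the scene. Friction and masses are not known exactly. Their poses are not given: they have to be found in the camera images.
- wing_nut: Red plastic wing nut, already unscrewed: slides freely (2 mm play) on the stand's upright 10 mm steel stud. Round hub 25 mm wide, 16 mm tall; two wings along its x axis, about 60 mm tip to tip, 9 mm thick, rising to 20 mm. Origin: centre of the hub's underside, 66 mm above the table at the start; z up. Grip it across the hub, fingers closing along its y axis. 30 g.
- spacer: Brass tube, 26 mm outer diameter, 26 mm tall, free on the same stud directly under the wing nut. Origin: centre of its underside, 40 mm above the table at the start; z up. About 35 g.
- bracket: Blue U bracket under the spacer: flat bar 112 mm long (x), 34 wide (y), 6 thick, ends turned up to 19 mm, 14 mm hole at its centre. Origin: centre of its underside, 34 mm above the table at the start, on a boss 24 mm wide, so fingers reach past its long edges. The stud rises 52 mm above its underside. Grip across its width at the middle, fingers either side of the stud. 80 to 150 g.
- tray: Low open green tray, fixed, 240 mm (x axis) by 160 mm (y axis) outside, walls 5 mm thick and 18 mm tall, floor 5 mm thick. Origin: centre of its underside, on the table; z up. Big enough for the three parts side by side.

How it is judged:
By the outcome, as a careful person would: the job done as asked, in the order asked, and still so for the second after the job is handed in, with the robot touching nothing.
It also fails if it takes over 67 s, if anything falls off the work surface, if the arm or the gripper's body presses on something with over 40 N, if the wrist force passes 120 N, or if a joint passes its speed limit or range.

### The arm

A 6-joint arm with a two-finger parallel gripper is mounted at the origin on the work surface. World frame = base frame: x ahead of the robot, y to its left, z up, the work surface at z = 0. Lengths are in m, angles in degrees, forces in N, time in s.
With the tool pointing down it reaches from about 0.3 to 0.75 m from the base axis. Payload 8.5 kg.
Tool frame: the origin (TCP) lies midway between the tips of the shut fingers; the grasp point (between the pads) lies 19 mm behind it; z points along the fingers, y is the line along which they close (so a half turn about z gives the same grasp; the last joint's range is limited). The gripper opens to 85 mm and grips with 20 to 120 N. Pads are 22 mm wide; open, the fingers measure 114 mm over their backs; the gripper's body (76 mm by 85 mm) begins 54 mm behind the grasp point. The pads swing forward as they close: fully open they stand 13 mm farther back than shut.
Start: joints at [-89.628, 21.807, 74.336, -0, 83.858, -12.336], TCP at [0.121, -0.537, 0.231] pointing down, gripper open.
Joint ranges: [-178.18, 178.18], [-50.72, 133.34], [12.68, 142.11], [-81.47, 261.47], [9.98, 163.14], [-165.26, 165.26]. Speed limits (degrees/s): [136.94, 136.94, 180, 180, 180, 180].

### API

Orientations are given as a 3x3 rotation matrix whose columns are the frame's x, y, z axes.
In Python, from rig import env, viewer, recognise, pinpoint gives the robot as it stands.
- The arm moves only by the tool move_arm, never from a script. Its argument "plan" is text: rows parted by semicolons, each of 7 numbers parted by spaces: the shift along the tool's x, y, z in m, then the turn, a rotation vector about the tool's x, y, z in rad, then the finger opening in m, from 0 to 0.0854. A call has 1 to 12 rows; each row shifts and turns the commanded pose from where the row before left it, along the tool's axes as they then stand; what a row does not reach is not made up. A row lasts 1/8 s, in which the tool goes at most 62.5 mm and 10.7 degrees, less where a joint would pass 70% of its speed; a pose out of reach is approached as far as the arm can. A call is refused whole if a number of a shift passes 0.0625 or a number of a turn 0.188, either way. A call with a gripper value outside its range is refused whole. The fingers move at their own pace and stop on an object; "grip_force" is the grip in N (left out, the last holds). Time passes only in rows, so rows that do not move let the fingers close. It gives the time, the measured TCP pose, the force, the opening and the grip force at its end, in the units of the state.
- env.observe(): the state, without advancing time (a new reading comes with each control period).
- viewer.get_image(name): name is "side" or "top" or "wrist"; returns (picture, depth): 400x640x3 uint8, red, green, blue; 400x640 float32, m along the optical axis (not along the pixel's ray), 0 where there is no reading.
- viewer.calibration(name): a dict with "fx", "fy", "cx", "cy" (pixels), "R" (3x3) and "t" (3): a world point X has camera coordinates R X + t. Camera axes: x right, y down, z forward; pixel columns grow to the right and rows downward; lengths in m; the calibration is good to about 2 mm. The wrist camera is an equidistant fisheye: a pixel r from the principal point sees the ray r / f radians off the axis. A picture is of the moment at which its call begins: read the wrist's pose just before it. calibration takes no time and is no camera call; for the wrist camera it gives the pose at the moment of the call.
- env.close_job(): hands the job in; it is judged then, once.
Trained networks look in the newest picture that a camera, given by its name, has taken for a name from the list of things; names that differ only in an ending like _2 or _b are one class to them, and where a whole thing is asked for, a point or a joint stands for the part that bears it (a point fixed in the world has none). Each returns a list of dicts, best first, with "conf" (0 to 1); they miss things now and then, are a little off and sometimes report something else, mostly with a low value. They report only what shows in the picture. A call takes as long as a camera call.
- recognise(camera, name): "extent" ([centre column, centre row, width, height] in pixels, round what is visible of it).
- pinpoint(camera, name): "pixel" ([column, row] in pixels: a listed point, or the origin of a listed thing).
The state is a dict: "time_s": time; "q": joint angles; "qvel": joint speeds; "joint_efforts": joint torques, N m; "position": TCP position; "tool_rot": TCP orientation; "ft_force": force on the tool from outside, world axes, zero at the start; "wrist_torque": the same for the moment, N m; "grip_width": finger opening in m; "gripper_force": force on a finger pad.
Only numpy, scipy, OpenCV 4.12 (cv2) and the standard library are available. Lean on these libraries where they do the work, as an engineer would, in place of code of your own. Each camera call takes 0.05 s, during which the arm holds its last target. There are 200 camera calls.

## Working session

There is one attempt and no reset: what is moved stays moved. The work goes in short steps, Python scripts to look and compute and a tool call to move; the robot and the scene stay as the last step left them, time stands still between calls to the robot, and variables do not carry over. Pictures are saved under pics/ and viewed, at most 10 in all, crops included, and the job is handed in when it is done.

Besides the shell and the picture viewer there is one more tool, called after "Request:" as name(argument=value, ...) on one line, values as JSON. move_arm: Moves the arm, as the interface text tells. Its arguments: {"type":"object","properties":{"plan":{"type":"string"},"grip_force":{"type":"number"}},"required":["plan"]}

```bash
mkdir -p pics; ls; python3 - <<'E'
from rig import env, viewer, recognise, pinpoint
import cv2, numpy as np
for c in ["top","side"]:
    p,d=viewer.get_image(c); cv2.imwrite(f"pics/{c}0.png",p[:,:,::-1]); np.save(f"pics/{c}0.npy",d)
    print(c,{k:np.round(v,3).tolist() for k,v in viewer.calibration(c).items()})
    for n in ["wing_nut","spacer","bracket","tray"]:
        print(n,[(np.round(r['pixel'],1).tolist(),round(r['conf'],2)) for r in pinpoint(c,n)],[(np.round(r['extent'],1).tolist(),round(r['conf'],2)) for r in recognise(c,n)])
s=env.observe();print(s)
E
```

```text
pics
top {'fx': 463.295, 'fy': 463.295, 'cx': 317.858, 'cy': 198.795, 'R': [[-0.219, -0.976, -0.003], [-0.956, 0.215, -0.201], [0.197, -0.041, -0.98]], 't': [0.107, 0.523, 0.839]}
wing_nut [([185.6, 235.6], 0.55)] [([182.8, 235.2, 15.8, 30.3], 0.48)]
spacer [([184.1, 233.4], 0.72), ([188.9, 235.6], 0.42)] [([190.7, 234.6, 5.3, 11.1], 0.59)]
bracket [([188.3, 236.1], 0.64), ([186.5, 236.2], 0.51)] []
tray [([422.7, 197.7], 0.83)] [([423.3, 194.6, 85.2, 118.7], 0.92)]
side {'fx': 398.988, 'fy': 398.988, 'cx': 318.823, 'cy': 197.611, 'R': [[-0.996, -0.09, -0.025], [-0.03, 0.563, -0.826], [0.089, -0.821, -0.564]], 't': [0.542, 0.087, 0.675]}
wing_nut [([316.1, 330.9], 0.84)] [([316.8, 323.5, 53.6, 20.7], 0.66)]
spacer [([318.1, 336.9], 0.67)] [([319.8, 340.9, 24.1, 17.1], 0.66)]
bracket [([317.9, 343.3], 0.83)] [([316.8, 341.2, 93.9, 48.9], 0.91)]
tray [([345.1, 177.3], 0.57)] [([340.2, 175.3, 119.1, 54.4], 0.87)]
{'time_s': 0.9, 'q': array([-8.96267795e+01,  2.18054572e+01,  7.43363215e+01, -8.37715294e-04,
        8.38589168e+01, -1.23326972e+01]), 'qvel': array([ 0.01188511,  0.02285674, -0.05250765, -0.03026268,  0.02649256,
        0.01084399]), 'joint_efforts': array([ 3.33421058e-04, -4.48327303e+01, -2.31456327e+01, -2.52856862e-04,
        5.10619320e-04,  1.45633726e-05]), 'position': array([ 0.12099349, -0.53649588,  0.23133016]), 'tool_rot': array([[ 9.75511488e-01,  2.19948486e-01, -1.46157471e-05],
       [ 2.19948487e-01, -9.75511488e-01,  1.20433545e-05],
       [-1.16089116e-05, -1.49631421e-05, -1.00000000e+00]]), 'ft_force': array([0.34219236, 0.39781923, 0.66627541]), 'wrist_torque': array([0.01454148, 0.01716998, 0.04732815]), 'gripper_force': 0.0, 'grip_width': 0.08550642042160458}
```

View pics/top0.png

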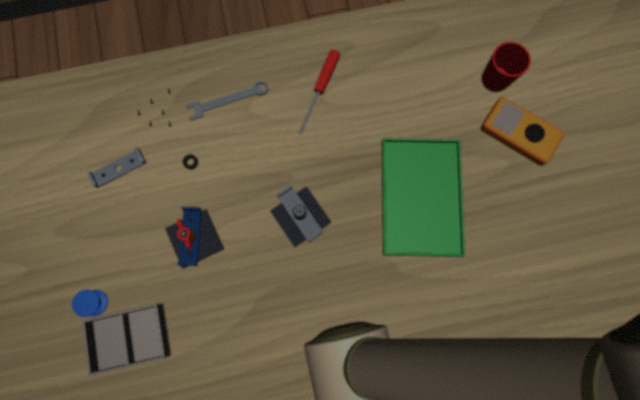

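View pics/side0.png

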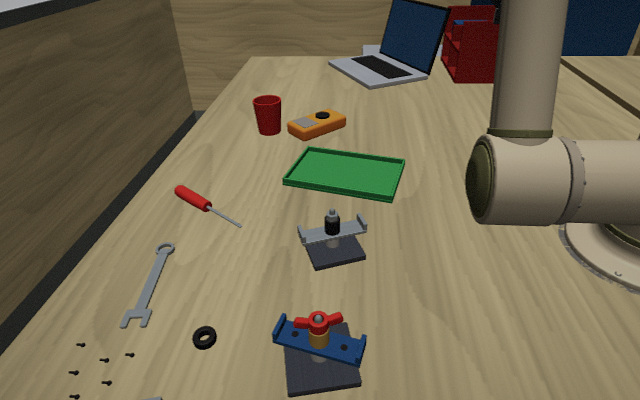

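The top view shows the target stand at about (190,238), with a grey decoy stand at (300,215) and the tray at (423,197). The side view shows the red nut at (318,322), the brass spacer and the blue bracket, which are turned relative to each other. Next I measure their poses from the depth images.

```bash
cat > h.py <<'E'
from rig import env, viewer, recognise, pinpoint
import cv2, numpy as np
def world(c,p,d,cal=None):
    k=cal or viewer.calibration(c); R=np.array(k['R']);t=np.array(k['t'])
    v,u=np.mgrid[:400,:640]
    X=np.stack([(u-k['cx'])/k['fx']*d,(v-k['cy'])/k['fy']*d,d],-1)
    return (X-t)@R
def hsvmask(p,col):
    h=cv2.cvtColor(np.ascontiguousarray(p),cv2.COLOR_RGB2HSV).astype(int); H,S,V=h[...,0],h[...,1],h[...,2]
    return {'red':((H<8)|(H>172))&(S>150)&(V>70),'blue':(H>100)&(H<125)&(S>130)&(V>35),'green':(H>50)&(H<85)&(S>120)&(V>40),
      'brass':(H>12)&(H<28)&(S>140)&(V>70)}[col]
def atz(c,uv,z):
    k=viewer.calibration(c);R=np.array(k['R']);t=np.array(k['t'])
    r=np.array([(uv[0]-k['cx'])/k['fx'],(uv[1]-k['cy'])/k['fy'],1])@R; o=-t@R
    return o+r*(z-o[2])/r[2]
def rect(X):
    (c,s,a)=cv2.minAreaRect(X[:,:2].astype(np.float32)*1000); return np.round(c,1),np.round(s,1),round(a,1)
E
python3 - <<'E'
from h import *
for c,box in [("top",(150,190,225,280)),("side",(260,290,380,395))]:
    p=cv2.imread(f"pics/{c}0.png")[:,:,::-1]; d=np.load(f"pics/{c}0.npy"); W=world(c,p,d)
    B=np.zeros((400,640),bool);B[box[1]:box[3],box[0]:box[2]]=1
    for col in ['red','blue','green','brass']:
        m=hsvmask(p,col)&(d>0)
        if col!='green': m&=B
        X=W[m]; 
        if len(X)<5: print(c,col,len(X)); continue
        print(c,col,len(X),'z pct',np.round(np.percentile(X[:,2],[2,25,50,75,98]),3),'med',np.round(np.median(X,0),3),rect(X))
        if col in('red','blue'):
            Y=X[:,:2]-X[:,:2].mean(0); w,V=np.linalg.eigh(Y.T@Y); print('  axis deg',np.degrees(np.arctan2(V[1,1],V[0,1])))
    for n,uv,z in {'top':[('nut',(185.6,235.6),.066),('bracket',(188.3,236.1),.034),('spacer',(184.1,233.4),.04),('tray',(422.7,197.7),0)],'side':[('nut',(316.1,330.9),.066),('spacer',(318.1,336.9),.04),('bracket',(317.9,343.3),.034),('tray',(345.1,177.3),0)]}[c]:
        print(c,n,np.round(atz(c,uv,z),4))
    x0,y0,x1,y1=box; cv2.imwrite(f"pics/{c}0crop.png",cv2.resize(cv2.imread(f"pics/{c}0.png")[y0:y1,x0:x1],None,fx=5,fy=5,interpolation=cv2.INTER_CUBIC))
E
```

```text
top red 208 z pct [0.063 0.08  0.082 0.084 0.087] med [0.52  0.246 0.082] (array([526.5, 252.9]), array([68.5, 31.8]), 42.4)
  axis deg -162.80113299723476
top blue 687 z pct [0.035 0.039 0.04  0.042 0.055] med [0.512 0.243 0.04 ] (array([518.4, 247.1]), array([ 34.2, 108.8]), 76.0)
  axis deg 164.96511339470717
top green 8949 z pct [0.002 0.004 0.005 0.007 0.019] med [ 0.5   -0.219  0.005] (array([ 502. , -216.8]), array([157.5, 236.6]), 76.0)
top brass 0
top nut [0.5173 0.2472 0.066 ]
top bracket [0.5211 0.2505 0.034 ]
top spacer [0.527 0.256 0.04 ]
top tray [ 0.5001 -0.2216  0.    ]
side red 616 z pct [0.07  0.078 0.082 0.083 0.087] med [0.521 0.253 0.082] (array([521.6, 249.3]), array([55.5, 24.1]), 31.0)
  axis deg -167.33433857421804
side blue 1843 z pct [0.036 0.04  0.041 0.042 0.054] med [0.509 0.254 0.041] (array([521. , 248.1]), array([ 36.3, 111.1]), 76.5)
  axis deg 167.30822616181914
side green 4555 z pct [0.004 0.006 0.007 0.009 0.019] med [ 0.5   -0.212  0.007] (array([ 504.9, -214.8]), array([162.6, 237.9]), 76.4)
side brass 250 z pct [0.043 0.05  0.056 0.062 0.067] med [0.52  0.259 0.056] (array([520.6, 255.9]), array([23.9, 11.1]), 6.8)
side nut [0.5233 0.2537 0.066 ]
side spacer [0.5225 0.2428 0.04  ]
side bracket [0.5225 0.2478 0.034 ]
side tray [ 0.5046 -0.2068  0.    ]
```

Measured positions: stud at about (0.520, 0.248), bracket axis at −13.7°, and tray centre at (0.503, −0.215) with its long axis also at −13.7°. The nut's wings lie at about 15°, which is close to the tool's current yaw. I'll move above the stand.

Request:
move_arm(plan="0.04 -0.03 0 0 0 0 0.0854;0.04 -0.03 0 0 0 0 0.0854;0.04 -0.03 0 0 0 0 0.0854;0.04 -0.03 0 0 0 0 0.0854;0.04 -0.03 0 0 0 0 0.0854;0.04 -0.03 0 0 0 0 0.0854;0.04 -0.03 0 0 0 0 0.0854;0.04 -0.03 0 0 0 0 0.0854;0.04 -0.03 0 0 0 0 0.0854", grip_force=40)

```text
time_s: 2.02
position: [0.4137, -0.1926, 0.2315]
tool_rot: [[0.976, 0.22, 0.0], [0.22, -0.976, -0.0], [0.0, 0.0, -1.0]]
ft_force: [1.3, 0.9, -0.1]
grip_width: 0.0857
gripper_force: 0.0
```

Request:
move_arm(plan="0.022 -0.045 0 0 0 0 0.0854;0.022 -0.045 0 0 0 0 0.0854;0.022 -0.045 0 0 0 0 0.0854;0.022 -0.045 0 0 0 0 0.0854;0.022 -0.045 0 0 0 0 0.0854;0.022 -0.045 0 0 0 0 0.0854;0.022 -0.045 0 0 0 0 0.0854;0.022 -0.045 0 0 0 0 0.0854;0.022 -0.045 0 0 0 0 0.0854;0 0 0 0 0 0 0.0854")

```text
time_s: 3.28
position: [0.5168, 0.2473, 0.2307]
tool_rot: [[0.975, 0.224, -0.0], [0.224, -0.975, 0.0], [-0.0, -0.0, -1.0]]
ft_force: [-0.5, 0.3, -0.1]
grip_width: 0.0857
gripper_force: 0.0
```

```bash
cat >> h.py <<'E'
def watz(uv,z,k):
    R=np.array(k['R']);t=np.array(k['t']); a=np.array(uv,float)-[k['cx'],k['cy']]; r=np.hypot(*a); th=r/k['fx']
    v=np.array([a[0]/r*np.sin(th),a[1]/r*np.sin(th),np.cos(th)])@R; o=-t@R
    return o+v*(z-o[2])/v[2]
E
python3 - <<'E'
from h import *
k=viewer.calibration("wrist");p,d=viewer.get_image("wrist");cv2.imwrite("pics/w1.png",p[:,:,::-1])
s=env.observe();print(np.round(s['position'],4),np.round(s['tool_rot'],3).tolist(),np.round(s['q'],1),s['time_s'],np.round(s['ft_force'],2))
for n,z in [("wing_nut",.066),("spacer",.04),("bracket",.034)]:
    for r in pinpoint("wrist",n)[:2]: print(n,np.round(r['pixel'],1),round(r['conf'],2),np.round(watz(r['pixel'],z,k),4))
    for r in recognise("wrist",n)[:1]: print(n,np.round(r['extent'],1),round(r['conf'],2))
m=hsvmask(p,'red');b=hsvmask(p,'blue')
for mm,z in((m,.084),(b,.04)):
    n,L,st,ce=cv2.connectedComponentsWithStats(mm.astype(np.uint8))
    for i in np.argsort(-st[1:,4])[:3]+1:
        v,u=np.where(L==i)
        if len(v)<30: continue
        X=np.array([watz((a,c),z,k) for a,c in zip(u,v)]);Y=X[:,:2]-X[:,:2].mean(0);w,V=np.linalg.eigh(Y.T@Y)
        print(z,len(v),ce[i],rect(X),'axis',np.degrees(np.arctan2(V[1,1],V[0,1])))
E
```

```text
[0.5167 0.2457 0.2309] [[0.975, 0.222, -0.001], [0.222, -0.975, -0.0], [-0.001, 0.0, -1.0]] [13.6 24.1 70.7 -0.  85.2 90.7] 3.325 [-0.28 -0.2  -1.15]
wing_nut [316.  176.5] 0.67 [0.5218 0.2474 0.066 ]
wing_nut [575.4 237.8] 0.42 [ 0.5258 -0.1398  0.066 ]
wing_nut [315.3 179.4  28.   59.6] 0.61
spacer [313.6 173.5] 0.41 [0.5189 0.2494 0.04  ]
spacer [317.9 173.   23.5  17.8] 0.46
bracket [317.9 170. ] 0.72 [0.5227 0.2454 0.034 ]
bracket [315.1 178.3  25.9  59.3] 0.66
0.084 669 [316.63079223 179.99701046] (array([521.9, 246.4]), array([57.5, 23.1]), 12.4) axis -166.6719952498232
0.084 608 [578.92269737  42.44407895] (array([771.7, -25.7]), array([21.1, 86. ]), 54.1) axis 143.78864936572066
0.084 103 [632.73786408 370.54368932] (array([ 200.7, -782.9]), array([249.4,  21.5]), 73.9) axis 73.56853110298375
0.04 2082 [317.28194044 169.06724304] (array([518.7, 246.7]), array([ 35.6, 115.9]), 75.9) axis 164.14784507824172
0.04 1458 [145.79766804 196.40329218] (array([447.3, 450.3]), array([50.5, 71.3]), 45.9) axis 128.30127877650142
```

View pics/w1.png

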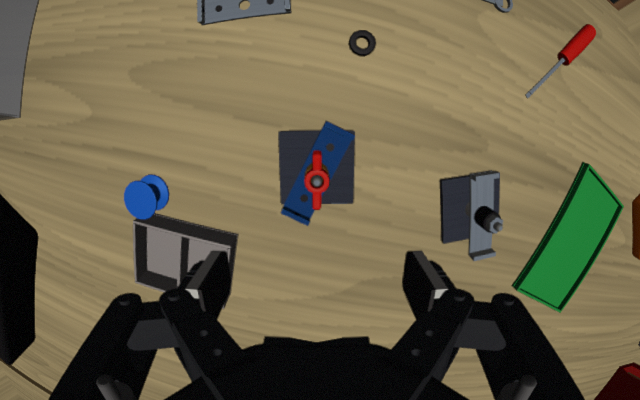

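The wrist view shows the nut at (316,180) with its wings along the tool x axis, and the bracket turned about 27° below it. Yaw is already right for the nut. I'll shift 4.5 mm in x and descend so the fingertips stay just above the spacer top at 66 mm.

Request:
move_arm(plan="0.0045 0 0.03 0 0 0 0.0854;0 0 0.04 0 0 0 0.0854;0 0 0.04 0 0 0 0.0854;0 0 0.035 0 0 0 0.0854;0 0 0.015 0 0 0 0.0854;0 0 0 0 0 0 0.0854")

```text
time_s: 4.38
position: [0.5213, 0.2454, 0.0713]
tool_rot: [[0.976, 0.219, -0.001], [0.219, -0.976, -0.0], [-0.001, -0.0, -1.0]]
ft_force: [-0.4, -0.1, 1.1]
grip_width: 0.0854
gripper_force: 0.0
```

```bash
python3 - <<'E'
from h import *
k=viewer.calibration("wrist");p,d=viewer.get_image("wrist")
s=env.observe();print(np.round(s['position'],4),np.round(s['tool_rot'],3).tolist(),s['time_s'])
m=hsvmask(p,'red')
n,L,st,ce=cv2.connectedComponentsWithStats(m.astype(np.uint8))
for i in np.argsort(-st[1:,4])[:3]+1:
    v,u=np.where(L==i); print(len(v),ce[i])
    if len(v)<30: continue
    X=np.array([watz((a,c),.083,k) for a,c in zip(u,v)]);Y=X[:,:2]-X[:,:2].mean(0);w,V=np.linalg.eigh(Y.T@Y)
    print(rect(X),X.mean(0),'axis',np.degrees(np.arctan2(V[1,1],V[0,1])))
E
```

```text
[0.5218 0.2456 0.0722] [[0.976, 0.22, 0.001], [0.22, -0.976, 0.0], [0.001, -0.0, -1.0]] 4.425
2435 [310.75071869 258.38809035]
(array([522.3, 246.9]), array([24. , 58.8]), 85.6) [0.52427592 0.247537   0.083     ] axis -167.50260913277148
```

Request:
move_arm(plan="0 -0.0014 0.0045 0 0 0 0.0854;0 0 0 0 0 0 0.04;0 0 0 0 0 0 0.04;0 0 0 0 0 0 0.015;0 0 0 0 0 0 0.015;0 0 0 0 0 0 0.015;0 0 0 0 0 0 0.015;0 0 0 0 0 0 0.015", grip_force=40)

```text
time_s: 5.42
position: [0.521, 0.2471, 0.0671]
tool_rot: [[0.976, 0.22, 0.0], [0.22, -0.976, 0.0], [0.0, -0.0, -1.0]]
ft_force: [-0.8, 1.2, 4.8]
grip_width: 0.0231
gripper_force: 39.6
```

Request:
move_arm(plan="0 0 -0.01 0 0 0 0.015;0 0 -0.015 0 0 0 0.015;0 0 -0.025 0 0 0 0.015;0 0 -0.035 0 0 0 0.015;0 0 -0.04 0 0 0 0.015;0 0 0 0 0 0 0.015")

```text
time_s: 6.18
position: [0.522, 0.2474, 0.1957]
tool_rot: [[0.975, 0.22, 0.007], [0.22, -0.975, 0.002], [0.007, -0.0, -1.0]]
ft_force: [0.3, -0.6, -1.3]
grip_width: 0.0224
gripper_force: 39.2
```

```bash
python3 - <<'E'
from h import *
s=env.observe();print(np.round(s['position'],4),np.round(s['tool_rot'],3).tolist(),s['time_s'],s['grip_width'])
p,d=viewer.get_image("side");a=p[150:390,240:440]
q,_=viewer.get_image("wrist")
cv2.imwrite("pics/c2.png",np.hstack([cv2.resize(a,(400,480)),cv2.resize(q[:,120:520],(400,480))])[:,:,::-1])
E
```

```text
[0.522  0.2474 0.1957] [[0.975, 0.22, 0.007], [0.22, -0.975, 0.002], [0.007, -0.0, -1.0]] 6.175 0.02241147927628334
```

View pics/c2.png

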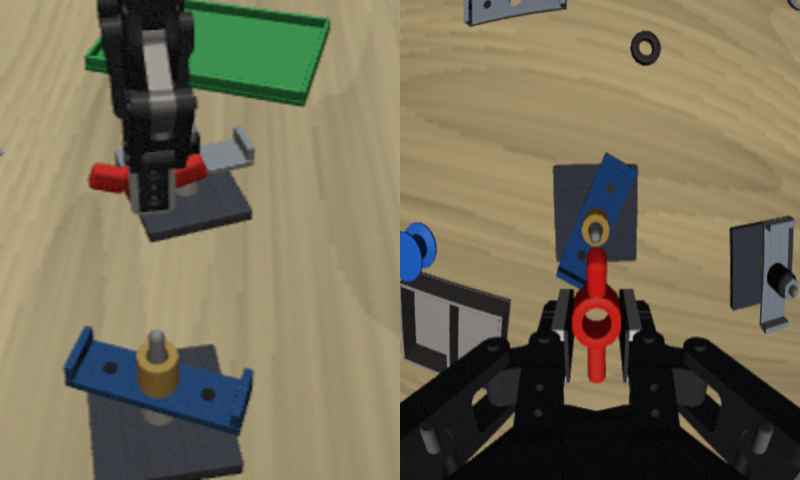

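The nut is held and clear of the stud. The brass spacer and bracket stayed on the stand at (158,370) in the left crop. I'll carry the nut to the tray, turning the tool to match the tray's yaw.

Request:
move_arm(plan="0 0 0 0 0 0.154 0.015;0 0 0 0 0 0.154 0.015;0 0 0 0 0 0.154 0.015;0.003 0.046 0 0 0 0 0.015;0.003 0.046 0 0 0 0 0.015;0.003 0.046 0 0 0 0 0.015;0.003 0.046 0 0 0 0 0.015;0.003 0.046 0 0 0 0 0.015;0.003 0.046 0 0 0 0 0.015;0.003 0.046 0 0 0 0 0.015;0.003 0.046 0 0 0 0 0.015;0.002 0.046 0 0 0 0 0.015")

```text
time_s: 7.78
position: [0.4467, -0.1624, 0.1908]
tool_rot: [[0.971, -0.238, -0.002], [-0.238, -0.971, 0.001], [-0.002, -0.001, -1.0]]
ft_force: [0.1, -0.5, -0.8]
grip_width: 0.0226
gripper_force: 39.3
```

Request:
move_arm(plan="0 0 0.04 0 0 0 0.015;0 0 0.045 0 0 0 0.015;0 0 0.04 0 0 0 0.015;0 0 0.03 0 0 0 0.015;0 0 0 0 0 0 0.015")

```text
time_s: 8.4
position: [0.4462, -0.1603, 0.0348]
tool_rot: [[0.971, -0.238, -0.005], [-0.238, -0.971, 0.003], [-0.006, -0.002, -1.0]]
ft_force: [0.2, 0.0, -0.2]
grip_width: 0.0228
gripper_force: 39.3
```

Request:
move_arm(plan="0.002 0.003 0.016 0 0 0 0.015;0 0 0.01 0 0 0 0.015;0 0 0 0 0 0 0.015;0 0 0 0 0 0 0.042;0 0 0 0 0 0 0.042;0 0 0 0 0 0 0.042;0 0 0 0 0 0 0.042;0 0 -0.02 0 0 0 0.042;0 0 -0.05 0 0 0 0.07;0 0 -0.06 0 0 0 0.0854;0 0 -0.06 0 0 0 0.0854;0 0 0 0 0 0 0.0854")

```text
time_s: 9.9
position: [0.4502, -0.1655, 0.2048]
tool_rot: [[0.971, -0.238, 0.007], [-0.238, -0.971, -0.005], [0.008, 0.003, -1.0]]
ft_force: [0.8, -0.9, -0.1]
grip_width: 0.0852
gripper_force: 0.0
```

```bash
python3 - <<'E'
from h import *
k=viewer.calibration("wrist");q,_=viewer.get_image("wrist")
s=env.observe();print(np.round(s['position'],4),np.round(s['tool_rot'],3).tolist(),s['time_s'],s['grip_width'])
cv2.imwrite("pics/c3.png",q[:,:,::-1])
p,d=viewer.get_image("side");W=world("side",p,d)
print("nut",np.round(atz("side",pinpoint("side","wing_nut")[0]["pixel"],.005),4))
m=hsvmask(p,'brass')&(d>0);m[:290]=0;m[:,:260]=0;m[:,380:]=0
X=W[m];print(len(X),np.round(np.median(X,0),3),np.round(np.percentile(X[:,2],[2,98]),3))
for r in pinpoint("side","spacer")[:2]: print('sp',r,np.round(atz("side",r["pixel"],.04),4))
m=hsvmask(p,'blue')&(d>0);m[:290]=0;m[:,:260]=0;m[:,380:]=0;print('blue',rect(W[m]))
E
```

```text
[ 0.4492 -0.1648  0.2022] [[0.971, -0.238, 0.003], [-0.238, -0.971, -0.002], [0.004, 0.001, -1.0]] 9.95 0.0851012353280277
nut [ 0.4554 -0.155   0.005 ]
273 [0.52  0.259 0.058] [0.043 0.067]
sp {'pixel': [319.2, 339.6], 'conf': 0.87} [0.5208 0.2467 0.04  ]
blue (array([520.9, 248.8]), array([ 35.5, 110.6]), 76.5)
```

View pics/c3.png

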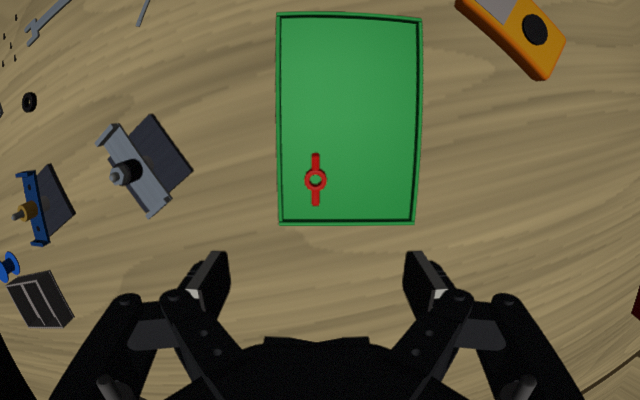

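The nut lies flat in the tray at (315,180), and the spacer and bracket are still on the stand. I'll return to the stud for the spacer, keeping the same yaw.

Request:
move_arm(plan="-0.003 -0.0463 0 0 0 0 0.0854;-0.003 -0.0463 0 0 0 0 0.0854;-0.003 -0.0463 0 0 0 0 0.0854;-0.003 -0.0463 0 0 0 0 0.0854;-0.003 -0.0463 0 0 0 0 0.0854;-0.003 -0.0463 0 0 0 0 0.0854;-0.003 -0.0463 0 0 0 0 0.0854;-0.003 -0.0463 0 0 0 0 0.0854;-0.0035 -0.0463 0 0 0 0 0.0854;0 0 0.03 0 0 0 0.07;0 0 0.04 0 0 0 0.07;0 0 0 0 0 0 0.07")

```text
time_s: 11.6
position: [0.5194, 0.2462, 0.1272]
tool_rot: [[0.971, -0.238, -0.008], [-0.238, -0.971, -0.002], [-0.008, 0.004, -1.0]]
ft_force: [-0.1, 0.2, 0.9]
grip_width: 0.0701
gripper_force: 0.0
```

```bash
python3 - <<'E'
from h import *
k=viewer.calibration("wrist");p,d=viewer.get_image("wrist")
s=env.observe();print(np.round(s['position'],4),np.round(s['tool_rot'],3).tolist(),s['time_s'])
for n,z in [("spacer",.04),("bracket",.034)]:
    for r in pinpoint("wrist",n)[:2]: print(n,np.round(r['pixel'],1),round(r['conf'],2),np.round(watz(r['pixel'],z,k),4))
for col,z in (('brass',.066),('blue',.04)):
    n,L,st,ce=cv2.connectedComponentsWithStats(hsvmask(p,col).astype(np.uint8))
    for i in range(1,n):
        v,u=np.where(L==i)
        if len(v)<150 or abs(ce[i][0]-315)>40: continue
        X=np.array([watz((a,c),z,k) for a,c in zip(u,v)]);print(col,len(v),ce[i],rect(X))
E
```

```text
[0.5207 0.2464 0.1295] [[0.971, -0.238, -0.004], [-0.238, -0.971, -0.001], [-0.004, 0.002, -1.0]] 11.65
spacer [313.9 202.2] 0.9 [0.521  0.2459 0.04  ]
bracket [314.3 198.2] 0.8 [0.5223 0.2453 0.034 ]
brass 573 [312.67364747 209.73123909] (array([521.9, 246.3]), array([23.8, 23.7]), 76.1)
blue 4195 [312.90727056 190.01168057] (array([522.1, 245.9]), array([ 35.6, 107.8]), 76.6)
blue 276 [312.6557971  268.93478261] (array([464.7, 260.6]), array([34.2,  8.9]), 76.1)
```

Request:
move_arm(plan="0 0 0.03 0 0 0 0.06;0 0 0.03 0 0 0 0.06;0 0 0.02 0 0 0 0.06;0 0 0 0 0 0 0.06")

```text
time_s: 12.25
position: [0.5215, 0.2465, 0.051]
tool_rot: [[0.971, -0.238, -0.0], [-0.238, -0.971, -0.0], [-0.0, 0.0, -1.0]]
ft_force: [1.3, -0.5, 0.5]
grip_width: 0.0597
gripper_force: 0.0
```

Request:
move_arm(plan="0 0 0.005 0 0 0 0.04;0 0 0 0 0 0 0.03;0 0 0 0 0 0 0.015;0 0 0 0 0 0 0.015;0 0 0 0 0 0 0.015;0 0 0 0 0 0 0.015;0 0 0 0 0 0 0.015;0 0 -0.01 0 0 0 0.015;0 0 -0.015 0 0 0 0.015;0 0 -0.03 0 0 0 0.015;0 0 -0.04 0 0 0 0.015;0 0 -0.04 0 0 0 0.015")

```text
time_s: 13.75
position: [0.5212, 0.2466, 0.1831]
tool_rot: [[0.971, -0.238, 0.001], [-0.238, -0.971, 0.0], [0.001, -0.0, -1.0]]
ft_force: [0.4, -0.1, -0.8]
grip_width: 0.0251
gripper_force: 39.3
```

```bash
python3 - <<'E'
from h import *
s=env.observe();print(np.round(s['position'],4),np.round(s['tool_rot'],3).tolist(),s['time_s'],s['grip_width'])
p,d=viewer.get_image("side");W=world("side",p,d);a=p[150:390,240:440]
q,_=viewer.get_image("wrist")
m=hsvmask(p,'blue')&(d>0);m[:290]=0;m[:,:260]=0;m[:,380:]=0;X=W[m];print('blue',rect(X),np.median(X[:,2]))
cv2.imwrite("pics/c4.png",np.hstack([cv2.resize(a,(400,480)),cv2.resize(q[:,120:520],(400,480))])[:,:,::-1])
E
```

```text
[0.5212 0.2466 0.1831] [[0.971, -0.238, 0.001], [-0.238, -0.971, 0.0], [0.001, -0.0, -1.0]] 13.75 0.025073341470815746
blue (array([521.2, 248.5]), array([ 35.7, 111.3]), 76.2) 0.040730054192823786
```

View pics/c4.png

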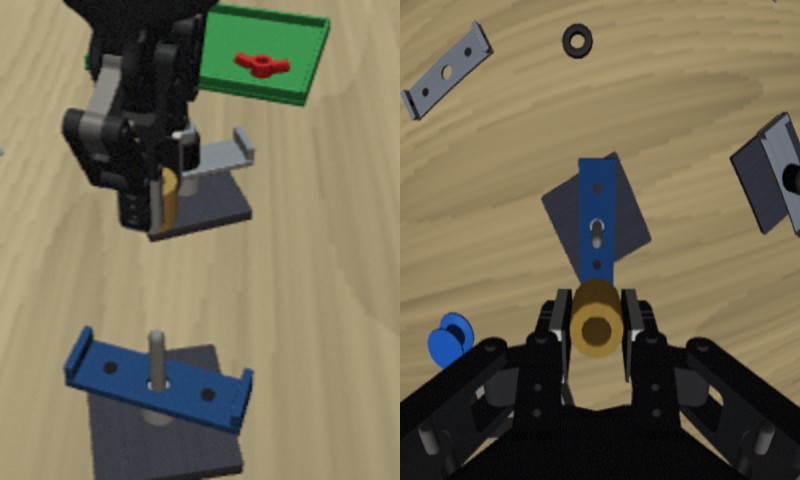

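The spacer is held and the bracket is still in place on the stand. I'll carry the spacer to the other upper corner of the tray.

Request:
move_arm(plan="0.018 0.0461 0 0 0 0 0.015;0.018 0.0461 0 0 0 0 0.015;0.018 0.0461 0 0 0 0 0.015;0.018 0.0461 0 0 0 0 0.015;0.018 0.0461 0 0 0 0 0.015;0.018 0.0461 0 0 0 0 0.015;0.018 0.0461 0 0 0 0 0.015;0.018 0.0461 0 0 0 0 0.015;0.0176 0.046 0 0 0 0 0.015;0 0 0.05 0 0 0 0.015;0 0 0.05 0 0 0 0.015;0 0 0.03 0 0 0 0.015")

```text
time_s: 15.35
position: [0.5784, -0.1942, 0.0483]
tool_rot: [[0.971, -0.238, -0.003], [-0.238, -0.971, 0.002], [-0.003, -0.001, -1.0]]
ft_force: [0.0, -0.5, 0.0]
grip_width: 0.0249
gripper_force: 39.4
```

Request:
move_arm(plan="0 0 0 0 0 0 0.015;0 0 0 0 0 0 0.015")

```text
time_s: 15.6
position: [0.5803, -0.195, 0.0523]
tool_rot: [[0.971, -0.238, 0.002], [-0.238, -0.971, -0.001], [0.002, 0.001, -1.0]]
ft_force: [-0.6, 1.0, 0.8]
grip_width: 0.0247
gripper_force: 39.4
```

Request:
move_arm(plan="0 0 0.02 0 0 0 0.015;0 0 0.015 0 0 0 0.015;0 0 0.005 0 0 0 0.015;0 0 0 0 0 0 0.015;0 0 0 0 0 0 0.015")

```text
time_s: 16.23
position: [0.5799, -0.1948, 0.0119]
tool_rot: [[0.971, -0.238, 0.001], [-0.238, -0.971, -0.001], [0.001, 0.0, -1.0]]
ft_force: [-1.7, 2.3, 6.4]
grip_width: 0.025
gripper_force: 40.0
```

Request:
move_arm(plan="0 0 0 0 0 0 0.028;0 0 0 0 0 0 0.032;0 0 0 0 0 0 0.045;0 0 0 0 0 0 0.045;0 0 -0.02 0 0 0 0.045;0 0 -0.03 0 0 0 0.045;0 0 -0.05 0 0 0 0.08;0 0 -0.06 0 0 0 0.08;0 0 0 0 0 0 0.08")

```text
time_s: 17.35
position: [0.5812, -0.1955, 0.1758]
tool_rot: [[0.971, -0.238, 0.008], [-0.238, -0.971, -0.005], [0.009, 0.003, -1.0]]
ft_force: [-0.2, -0.2, 0.0]
grip_width: 0.0804
gripper_force: 0.0
```

```bash
python3 - <<'E'
from h import *
q,_=viewer.get_image("wrist")
s=env.observe();print(np.round(s['position'],4),np.round(s['tool_rot'],3).tolist(),s['time_s'],s['grip_width'])
p,d=viewer.get_image("side");W=world("side",p,d)
m=hsvmask(p,'blue')&(d>0);m[:290]=0;m[:,:260]=0;m[:,380:]=0;X=W[m];print('blue',rect(X),np.median(X[:,2]))
cv2.imwrite("pics/c5.png",q[:,:,::-1])
E
```

```text
[ 0.5802 -0.195   0.1727] [[0.971, -0.238, 0.004], [-0.238, -0.971, -0.002], [0.004, 0.001, -1.0]] 17.4 0.08016957607498865
blue (array([518.6, 239.3]), array([ 54.9, 111. ]), 75.9) 0.0407152914938804
```

View pics/c5.png

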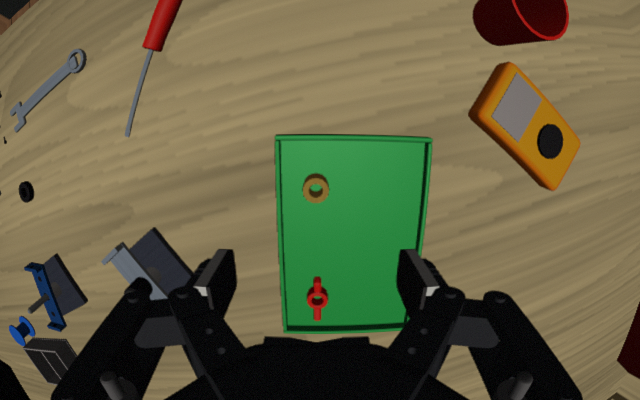

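The spacer stands in the tray at (315,188) and the nut lies at (317,298). Now I go back for the bracket.

Request:
move_arm(plan="-0.018 -0.0461 0 0 0 0 0.08;-0.018 -0.0461 0 0 0 0 0.08;-0.018 -0.0461 0 0 0 0 0.08;-0.018 -0.0461 0 0 0 0 0.08;-0.018 -0.0461 0 0 0 0 0.08;-0.018 -0.0461 0 0 0 0 0.08;-0.018 -0.0461 0 0 0 0 0.08;-0.018 -0.0461 0 0 0 0 0.08;-0.0175 -0.0461 0 0 0 0 0.08;0 0 0.03 0 0 0 0.07;0 0 0 0 0 0 0.07;0 0 0 0 0 0 0.07")

```text
time_s: 18.95
position: [0.5217, 0.2463, 0.1409]
tool_rot: [[0.971, -0.239, -0.001], [-0.239, -0.971, -0.0], [-0.001, 0.0, -1.0]]
ft_force: [-0.3, -0.5, 0.3]
grip_width: 0.0699
gripper_force: 0.0
```

```bash
python3 - <<'E'
from h import *
k=viewer.calibration("wrist");p,d=viewer.get_image("wrist")
s=env.observe();print(np.round(s['position'],4),np.round(s['tool_rot'],3).tolist(),s['time_s'])
n,L,st,ce=cv2.connectedComponentsWithStats(hsvmask(p,'blue').astype(np.uint8))
for i in range(1,n):
    v,u=np.where(L==i)
    if len(v)<150 or abs(ce[i][0]-315)>40: continue
    X=np.array([watz((a,c),.04,k) for a,c in zip(u,v)]);print(len(v),ce[i],rect(X))
E
```

```text
[0.5219 0.2462 0.1413] [[0.971, -0.239, 0.001], [-0.239, -0.971, 0.0], [0.0, -0.0, -1.0]] 19.0
4790 [314.13987474 196.37306889] (array([517.7, 247.5]), array([ 34.6, 117.7]), 76.2)
```

Request:
move_arm(plan="0 0 0.04 0 0 0 0.07;0 0 0.035 0 0 0 0.065;0 0 0.025 0 0 0 0.065;0 0 0.012 0 0 0 0.065;0 0 0 0 0 0 0.065;0 0 0 0 0 0 0.065")

```text
time_s: 19.75
position: [0.5222, 0.2468, 0.0301]
tool_rot: [[0.971, -0.238, 0.002], [-0.238, -0.971, 0.001], [0.002, -0.001, -1.0]]
ft_force: [0.7, 0.5, 0.1]
grip_width: 0.0649
gripper_force: 0.0
```

Request:
move_arm(plan="0 0 0.001 0 0 0 0.05;0 0 0 0 0 0 0.04;0 0 0 0 0 0 0.025;0 0 0 0 0 0 0.025;0 0 0 0 0 0 0.025;0 0 0 0 0 0 0.025;0 0 0 0 0 0 0.025", grip_force=70)

```text
time_s: 20.62
position: [0.5216, 0.2468, 0.0285]
tool_rot: [[0.971, -0.238, 0.001], [-0.238, -0.971, 0.0], [0.001, -0.0, -1.0]]
ft_force: [-1.0, -0.4, 5.3]
grip_width: 0.0317
gripper_force: 69.4
```

Request:
move_arm(plan="0 0 -0.008 0 0 0 0.025;0 0 -0.012 0 0 0 0.025;0 0 -0.02 0 0 0 0.025;0 0 -0.025 0 0 0 0.025;0 0 -0.03 0 0 0 0.025;0 0 -0.035 0 0 0 0.025;0 0 -0.02 0 0 0 0.025;0 0 0 0 0 0 0.025")

```text
time_s: 21.62
position: [0.5219, 0.2469, 0.1796]
tool_rot: [[0.971, -0.238, 0.003], [-0.238, -0.971, 0.001], [0.003, -0.002, -1.0]]
ft_force: [-0.2, 0.1, -0.8]
grip_width: 0.0315
gripper_force: 69.7
```

```bash
python3 - <<'E'
from h import *
q,_=viewer.get_image("wrist")
s=env.observe();print(np.round(s['position'],4),np.round(s['tool_rot'],3).tolist(),s['time_s'],s['grip_width'])
p,d=viewer.get_image("side");a=p[100:380,210:444]
cv2.imwrite("pics/c6.png",np.hstack([cv2.resize(a,(400,480)),cv2.resize(q[:,120:520],(400,480))])[:,:,::-1])
E
```

```text
[0.5214 0.2467 0.1782] [[0.971, -0.238, 0.001], [-0.238, -0.971, 0.0], [0.001, -0.0, -1.0]] 21.675 0.03202320589877951
```

View pics/c6.png

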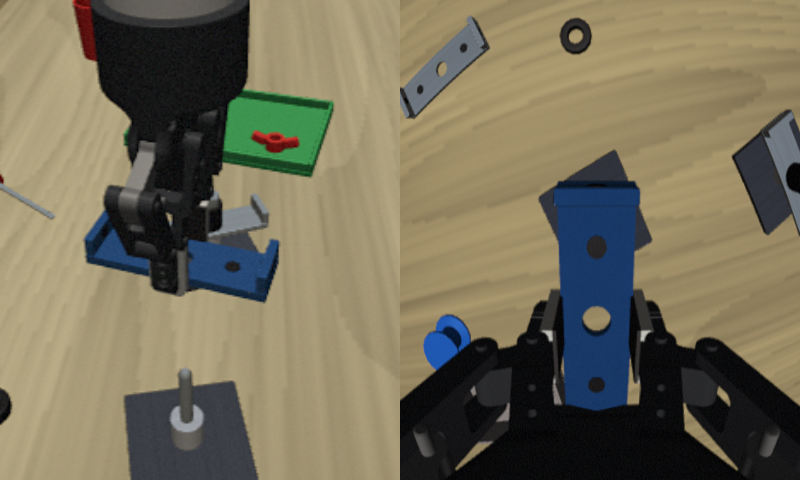

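The bracket is level in the grip and the stud is bare. I'll carry it over the free half of the tray.

Request:
move_arm(plan="0.009 0.0479 0 0 0 0 0.025;0.009 0.0479 0 0 0 0 0.025;0.009 0.0479 0 0 0 0 0.025;0.009 0.0479 0 0 0 0 0.025;0.009 0.0479 0 0 0 0 0.025;0.009 0.0479 0 0 0 0 0.025;0.009 0.0479 0 0 0 0 0.025;0.009 0.0479 0 0 0 0 0.025;0.009 0.0479 0 0 0 0 0.025;0.009 0.0479 0 0 0 0 0.025;0 0 0.04 0 0 0 0.025;0 0 0.04 0 0 0 0.025")

```text
time_s: 23.22
position: [0.4942, -0.2403, 0.0958]
tool_rot: [[0.971, -0.239, -0.001], [-0.239, -0.971, 0.001], [-0.001, -0.001, -1.0]]
ft_force: [0.8, -0.3, -1.3]
grip_width: 0.032
gripper_force: 69.8
```

Request:
move_arm(plan="0 0 0.03 0 0 0 0.025;0 0 0.02 0 0 0 0.025;0 0 0.01 0 0 0 0.025;0 0 0 0 0 0 0.025;0 0 0 0 0 0 0.025")

```text
time_s: 23.85
position: [0.4952, -0.2401, 0.0384]
tool_rot: [[0.971, -0.238, 0.001], [-0.238, -0.971, -0.001], [0.001, 0.0, -1.0]]
ft_force: [-0.5, -1.2, 0.0]
grip_width: 0.0313
gripper_force: 69.7
```

```bash
python3 - <<'E'
from h import *
s=env.observe();print(np.round(s['position'],4),s['time_s'],s['grip_width'])
q,_=viewer.get_image("wrist")
p,d=viewer.get_image("side");a=p[120:220,250:440]
cv2.imwrite("pics/c7.png",np.hstack([cv2.resize(a,(450,300)),cv2.resize(q[100:400,140:490],(350,300))])[:,:,::-1])
E
```

```text
[ 0.4952 -0.2401  0.0384] 23.85 0.031307244768378824
```

View pics/c7.png

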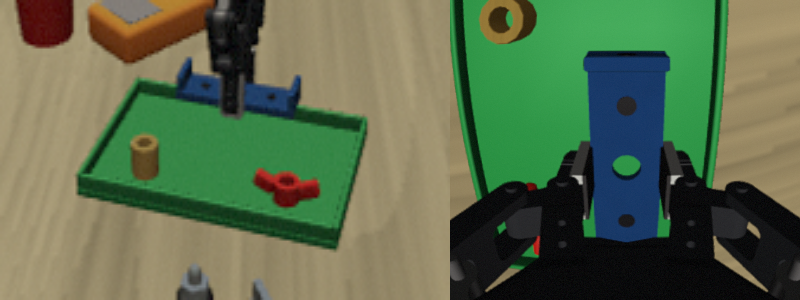

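The bracket is over the empty half of the tray, clear of the spacer and nut. I'll lower it to just above the floor.

Request:
move_arm(plan="0 -0.003 0.015 0 0 0 0.025;0 0 0.01 0 0 0 0.025;0 0 0.007 0 0 0 0.025;0 0 0 0 0 0 0.025;0 0 0 0 0 0 0.025")

```text
time_s: 24.58
position: [0.4957, -0.2371, 0.0057]
tool_rot: [[0.971, -0.238, -0.0], [-0.238, -0.971, -0.0], [-0.0, 0.0, -1.0]]
ft_force: [-0.2, -0.2, -1.8]
grip_width: 0.0317
gripper_force: 69.8
```

Request:
move_arm(plan="0 0 0.0015 0 0 0 0.025;0 0 0.001 0 0 0 0.025;0 0 0 0 0 0 0.025")

```text
time_s: 24.95
position: [0.4958, -0.2371, 0.0046]
tool_rot: [[0.971, -0.238, 0.001], [-0.238, -0.971, -0.001], [0.001, 0.001, -1.0]]
ft_force: [-3.1, 1.7, 12.5]
grip_width: 0.0322
gripper_force: 77.1
```

The tips are touching the floor, with 12 N measured. I'll back off 1 mm, open gently, then retreat.

Request:
move_arm(plan="0 0 -0.001 0 0 0 0.025;0 0 0 0 0 0 0.034;0 0 0 0 0 0 0.038;0 0 0 0 0 0 0.046;0 0 0 0 0 0 0.046;0 0 0 0 0 0 0.046;0 0 -0.02 0 0 0 0.046;0 0 -0.04 0 0 0 0.046;0 0 -0.06 0 0 0 0.046;0 0 -0.06 0 0 0 0.06;0 0 0 0 0 0 0.06", grip_force=30)

```text
time_s: 26.32
position: [0.497, -0.238, 0.1888]
tool_rot: [[0.971, -0.238, 0.007], [-0.238, -0.971, -0.006], [0.009, 0.004, -1.0]]
ft_force: [0.2, -0.4, -0.8]
grip_width: 0.06
gripper_force: 0.0
```

```bash
python3 - <<'E'
from h import *
s=env.observe();print(np.round(s['position'],4),s['time_s'],s['grip_width'])
q,_=viewer.get_image("wrist")
p,d=viewer.get_image("side");W=world("side",p,d);a=p[120:220,250:440]
m=hsvmask(p,'blue')&(d>0);M=np.zeros_like(m);M[125:215,270:410]=1;X=W[m&M];print(rect(X),np.round(np.percentile(X[:,2],[5,50,95]),4))
cv2.imwrite("pics/c8.png",np.hstack([cv2.resize(a,(450,300)),cv2.resize(q[50:350,140:490],(350,300))])[:,:,::-1])
E
```

```text
[ 0.497  -0.238   0.1888] 26.325 0.0600087701641581
(array([ 495.4, -234.8]), array([ 37.8, 110.3]), 76.9) [0.0086 0.0122 0.0247]
```

View pics/c8.png

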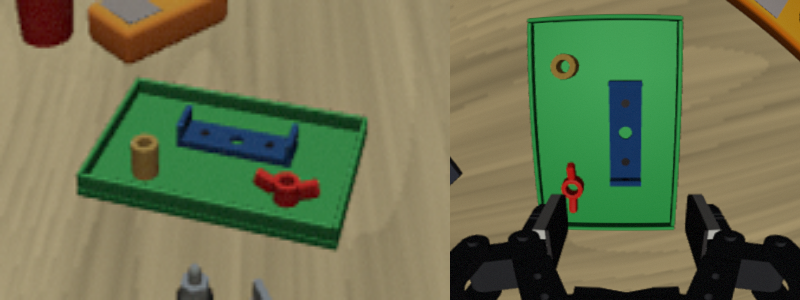

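All three parts are in the tray, with the bracket flat on the floor and its ends turned up. The gripper is clear, so I'm handing the job in.

```bash
python3 -c "
from rig import env
print(env.close_job())"
```

```text
the job is handed in; nothing more can be done
None
```

The wing nut, spacer and bracket were taken off in that order and each placed in the green tray; the bracket lies flat and right way up, and the job was handed in at about 26 s with the gripper clear (no verdict was returned).

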